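Load the last sample tube into the block heater and press its cover home

ROBOT

A 7-joint arm with a two-finger parallel gripper is mounted at the origin on the work surface. World frame = base frame: x ahead of the robot, y to its left, z up, the work surface at z = 0. Lengths are in m, angles in rad, forces in N, time in s.
With the tool pointing down it reaches from about 0.425 to 0.875 m from the base axis. Payload 4.7 kg.
Tool frame: the origin (TCP) lies at the very end of the fingers, on their centre line; the grasp point (between the pads) lies 19 mm behind it (grip_point_offset is the distance from the TCP to the grasp point, in m); x points along the fingers, z is the direction in which the jaws open and shut, and the axes are right-handed (so a half turn about x gives the same grasp; the last joint's range is limited). The gripper opens to 87 mm and grips with 3 to 60 N. Pads are 19 mm wide; open, the fingers measure 117 mm over their backs; the gripper's body (75 mm by 190 mm) begins 51 mm behind the grasp point.
Start: joints at [-1.194, 0.321, -0.07, 1.45, 0.023, 1.371, -0.057], TCP at [0.231, 0.608, 0.223] pointing down, gripper open.
Joint ranges: [-2.86, 2.86], [-0.3, 2.09], [-1.38, 1.24], [0.06, 2.45], [-1.56, 4.7], [0.09, 2.05], [-2.69, 2.69]. Speed limits (rad/s): [2.57, 2.57, 3.14, 3.14, 3.14, 3.14, 3.14].

INTERFACE

Orientations are given as a rotation vector (axis times angle).
In Python, from bench import get_state, get_image, calibration, close_job, grip_point_offset gives the robot as it stands.
- The arm moves only by the tool play_rows, never from a script. Its argument "targets" is a list of rows, each an object with "claw": the closure, from 0 (fully open) to 1 (shut); "linear": the shift along the tool's x, y, z as a fraction of full scale, a list of three; "rotation": the turn, a rotation vector about the tool's x, y, z as a fraction of full scale, a list of three. In form: [{"claw": claw, "linear": [x, y, z], "rotation": [wx, wy, wz]}, ...]. A call has 1 to 10 rows; each row shifts and turns the pose as measured when the row begins, along the tool's axes as they then stand; what a row does not reach is not made up. Full scale, the value 1, is 2.5 cm for a shift and 90 degrees for a turn. A row lasts 1/12 s, in which the tool goes at most 41.7 mm and 7.16 degrees, less where a joint would pass 70% of its speed; a pose out of reach is approached as far as the arm can. A call with a number of a shift or a turn outside -1 to 1 is refused whole. A call with a gripper value outside its range is refused whole. The fingers move at their own pace and stop on an object; "newtons" is the grip in N (left out, the last holds). Time passes only in rows, so rows that do not move let the fingers close. It gives the time, the measured TCP pose, the force and the opening at its end, in the units of the state.
- get_state(): the state, without advancing time (a new reading comes with each control period).
- get_image(name): name is "side" or "top" or "wrist"; returns the picture (384x512x3 uint8, blue, green, red); there is no depth.
- calibration(name): a dict with "fx", "fy", "cx", "cy" (pixels), "rvec" (rotation vector, rad) and "tvec" (3), from world to camera coordinates, as OpenCV has them; the wrist camera has in their place "hand_eye" (4x4, takes a point from camera to tool coordinates, whose origin is the TCP and whose axes are the tool frame's). Camera axes: x right, y down, z forward; pixel columns grow to the right and rows downward; lengths in m; the calibration is good to about 2 mm. A picture is of the moment at which its call begins: read the wrist's pose just before it. calibration takes no time and is no camera call.
- close_job(): hands the job in, once; it reports no verdict.
The state is a dict: "time": time; "joint_positions": joint angles; "qd": joint speeds; "joint_torque": joint torques, N m; "position": TCP position; "tool_rot": TCP orientation; "ft_force": force on the tool from outside, world axes, zero at the start; "torque": the same for the moment, N m; "grip_width": opening from 0.0 (shut) to 1.0 (fully open).
Only numpy, scipy, OpenCV 4.12 (cv2) and the standard library are available. Lean on these libraries where they do the work, as an engineer would, in place of code of your own. Each camera call takes 0.05 s, during which the arm holds its last target. There are 200 camera calls.

TASK

Take the blue-capped tube out of the orange rack and drop it upright into the one empty well of the block heater. Then take the blue cover by its black bar handle, set it square with the heater over the wells, feel it over the red locating pin until it drops on, and press it fully down against its springs until it lies flush on the metal. Finish like that, still gripping the handle and holding the cover pressed down; leave the other tubes, the beaker and the bottle where they are.

Things in the scene. Friction and masses are not known exactly. Their poses are not given: they have to be found in the camera images.
- heater: block heater, fixed: white casing 186 mm (y) by 166 mm (x), 85 mm high, display on its -x face, around an aluminium block 104 mm (x) by 128 mm (y) with a flat top (the deck) 95 mm above the bench. Origin on the bench under the pin, z up. Four round wells, 18 mm wide, 80 mm deep, at x = +/-30, y = +/-33 mm; three hold tubes whose tops end 5 mm below the deck
- pin (a point): top centre of the red locating pin at the middle of the deck, 107 mm above the bench. The pin is 10 mm in diameter and stands 12 mm above the deck, tapering to 6 mm over its last 3 mm
- seal (a joint): how far the two black sprung strips are pushed down, m. They lie at y = +/-55.5 mm of the heater, 90 mm long (x), 8 mm wide, and stand 4 mm above the deck at 0; 0.004 when the cover lies flush on the deck. About 7 N starts them and 13 N takes them 4 mm down, the cover's own 3 N included
- cover: loose cover on the bench, right way up: plate 96 mm (x) by 122 mm (y), 18 mm thick, blue on top, 0.3 kg. Origin at the centre of its underside, where a blind hole (unseen from above; 13 mm diameter, 14 mm deep, 2 mm chamfer) fits the pin. On top a black bar handle, 18 mm thick (x), 50 mm long (y), 18 to 68 mm above the underside. On the heater its x lies along the heater's x, either way round
- handle (a point): point on the middle of the cover's bar handle, 48 mm above the cover's underside
- sample_tube: the tube to load: rigid round tube with a blue cap, 14 mm diameter, 75 mm long, 25 g, standing in a hole of the rack, its top 45 mm above the rack. Origin at the centre of its underside, z along it to the cap
- empty_well: centre of the floor of the heater's empty well (80 mm below the deck), marked by a black disc
- rack: orange rack, fixed: 60 mm (x) by 150 mm (y), 35 mm high, origin at the centre of its underside. Three holes of 16.5 mm, 30 mm deep, in a row along y at -45, 0 and 45 mm, all holding tubes
- rack_tube1: yellow-capped sample tube, otherwise the same as the blue-capped one (14 mm diameter, 75 mm long, origin at the centre of its underside). Leave it alone, in the rack
- rack_tube2: yellow-capped sample tube, otherwise the same as the blue-capped one (14 mm diameter, 75 mm long, origin at the centre of its underside). Leave it alone, in the rack
- well_tube1: yellow-capped sample tube, otherwise the same as the blue-capped one (14 mm diameter, 75 mm long, origin at the centre of its underside). Leave it alone, in a well of the heater
- well_tube2: yellow-capped sample tube, otherwise the same as the blue-capped one (14 mm diameter, 75 mm long, origin at the centre of its underside). Leave it alone, in a well of the heater
- well_tube3: yellow-capped sample tube, otherwise the same as the blue-capped one (14 mm diameter, 75 mm long, origin at the centre of its underside). Leave it alone, in a well of the heater
- beaker: glass beaker, 70 mm diameter, 85 mm high, at the far side. Leave it alone. Origin at the centre of its underside
- reagent_bottle: brown bottle with a blue cap, 60 mm diameter, 90 mm high, at the far side. Leave it alone. Origin at the centre of its underside
Mind the look-alikes: they are no part of the job. Of the things shaped like the cover, the blue one is meant.

How it is judged:
By the outcome, as a careful person would: the job done as asked, in the order asked, and still so for the second after the job is handed in, while the arm keeps its last pose, push and grip.
It also fails if it takes over 54 s, if anything falls off the work surface, if the arm or the gripper's body presses on something with over 40 N, if the wrist force passes 120 N, or if a joint passes its speed limit or range.

## Working session

There is one attempt and no reset: what is moved stays moved. The work goes in short steps, Python scripts to look and compute and a tool call to move; the robot and the scene stay as the last step left them, time stands still between calls to the robot, and variables do not carry over. Pictures are saved under pics/ and viewed, about 8 in all and at most 12, crops included, and the job is handed in when it is done.

Besides the shell and the picture viewer there is one more tool, called after "Call:" as name(argument=value, ...) on one line, values as JSON. play_rows: Moves the arm, as the interface text tells. Shift numbers are shares of 2.5 cm and turn numbers shares of 90 degrees, none past 1 either way. Its arguments: {"type":"object","properties":{"targets":{"type":"array"},"newtons":{"type":"number"}},"required":["targets"]}

```bash
mkdir -p pics; ls; python3 - <<'E'
from bench import *
import cv2,numpy as np
np.set_printoptions(precision=4,suppress=True)
s=get_state();print(s)
a=get_image("top");b=get_image("side")
cv2.imwrite("pics/top0.png",cv2.resize(a,(800,600)));cv2.imwrite("pics/side0.png",cv2.resize(b,(800,600)))
cv2.imwrite("pics/raw_top.png",a);cv2.imwrite("pics/raw_side.png",b)
for n in("top","side","wrist"):print(n,calibration(n))
print(grip_point_offset)
E
```

```text
pics
{'time': 0.0, 'joint_positions': array([-1.1939,  0.3218, -0.0701,  1.4517,  0.0226,  1.3709, -0.0569]), 'qd': array([ 0.    ,  0.0003, -0.0002, -0.0009,  0.0001,  0.0002, -0.0008]), 'joint_torque': array([  0.    , -49.1282,  -0.4037, -31.2537,  -0.0639,   0.0435,
         0.0002]), 'position': array([0.2305, 0.6071, 0.2215]), 'tool_rot': array([-0.9392,  1.3609,  0.9372]), 'ft_force': array([-0.5406,  0.4415,  0.6719]), 'torque': array([ 0.021 , -0.0291, -0.015 ]), 'grip_width': 0.999131755301472}
top {'fx': 416.0501991083531, 'fy': 416.0501991083531, 'cx': 251.9947794806613, 'cy': 188.2287540418521, 'rvec': array([ 2.0974, -2.1435,  0.218 ]), 'tvec': array([-0.0415,  0.5281,  1.2153])}
side {'fx': 424.97939510306514, 'fy': 424.97939510306514, 'cx': 252.3187545290966, 'cy': 191.4193462619171, 'rvec': array([ 0.0071, -2.7132,  1.5369]), 'tvec': array([0.5151, 0.0816, 1.357 ])}
wrist {'fx': 268.11143463944194, 'fy': 268.11143463944194, 'cx': 254.74985138036996, 'cy': 188.78642249472432, 'hand_eye': array([[ 0.0005, -0.2837,  0.9589, -0.1614],
       [-0.    , -0.9589, -0.2837,  0.0791],
       [ 1.    ,  0.0001, -0.0005, -0.0004],
       [ 0.    ,  0.    ,  0.    ,  1.    ]])}
0.0187
```

View pics/top0.png

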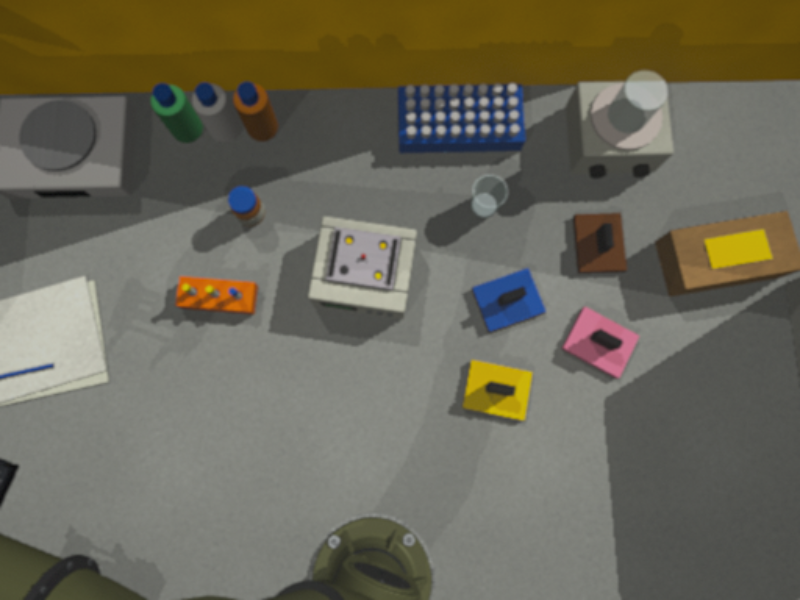

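View pics/side0.png

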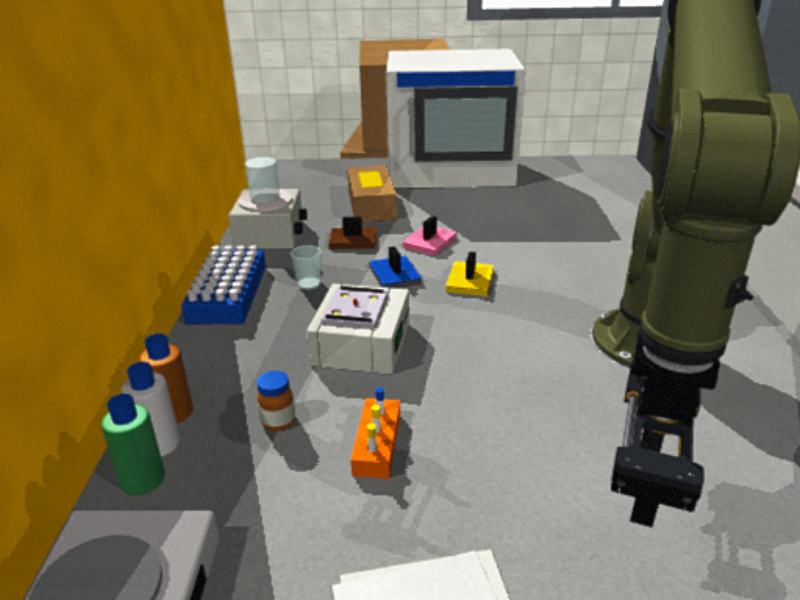

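Top view (800 px scale): blue-capped tube at (235,294), heater pin at (363,257), empty well at (344,269), yellow caps at (349,240), (383,245) and (378,276), blue cover handle at (512,297). The side view agrees on the layout.

```bash
cat > h.py <<'E'
import numpy as np,cv2
from scipy.spatial.transform import Rotation as R
from bench import *
np.set_printoptions(precision=4,suppress=True)
def campose(n,st=None):
    c=calibration(n);K=np.array([[c['fx'],0,c['cx']],[0,c['fy'],c['cy']],[0,0,1]])
    if n=='wrist':
        T=np.array(c['hand_eye']);A=R.from_rotvec(st['tool_rot']).as_matrix()
        return K,A@T[:3,:3],A@T[:3,3]+st['position']   # cam->world
    r=R.from_rotvec(c['rvec']).as_matrix();return K,r.T,-r.T@np.array(c['tvec'])
def ray(n,u,v,z,st=None):
    K,A,o=campose(n,st);d=A@np.linalg.solve(K,[u,v,1.]);return o+d*(z-o[2])/d[2]
def proj(n,p,st=None):
    K,A,o=campose(n,st);q=K@(A.T@(np.asarray(p)-o));return q[:2]/q[2]
def blobs(im,lo,hi,amin,roi):
    x0,y0,x1,y1=roi;h=cv2.cvtColor(im,cv2.COLOR_BGR2HSV)[y0:y1,x0:x1]
    m=cv2.inRange(h,np.array(lo),np.array(hi));n,l,s,c=cv2.connectedComponentsWithStats(m)
    return [(c[i]+[x0,y0],s[i,4],np.argwhere(l==i)[:,::-1]+[x0,y0]) for i in range(1,n) if s[i,4]>=amin]
def down(yaw): # jaw axis (tool z) at yaw in world, tool x down
    z=np.array([np.cos(yaw),np.sin(yaw),0]);x=np.array([0,0,-1.]);return np.column_stack([x,np.cross(z,x),z])
def go(p,yaw,st=None):
    """print shift (units of 25 mm) and turn (units of 90 deg) in tool axes"""
    st=st or get_state();A=R.from_rotvec(st['tool_rot']).as_matrix()
    best=min((down(yaw+k*np.pi) for k in(0,1)),key=lambda B:R.from_matrix(A.T@B).magnitude())
    d=A.T@(np.asarray(p)-st['position']);w=R.from_matrix(A.T@best).as_rotvec()
    print('t',round(st['time'],2),'pos',st['position'],'F',st['ft_force'],'w',round(st['grip_width'],3),'lin',d/.025,'rot',w/(np.pi/2),'q7',st['joint_positions'][6])
E
python3 - <<'E'
from h import *
im=cv2.imread('pics/raw_top.png');k=1.5625
for nm,lo,hi,a,roi,z in [('yellow',(20,120,90),(35,255,255),3,(200,140,270,195),.09),('red',(0,120,60),(8,255,255),2,(215,150,250,180),.105),('tubeblue',(105,120,40),(125,255,255),3,(140,175,165,200),.08),('rackyel',(20,120,90),(35,255,255),3,(110,175,165,200),.08),('cover',(105,120,40),(125,255,255),100,(295,165,355,218),.018)]:
    for c,n,p in blobs(im,lo,hi,a,roi): print(nm,c,n,ray('top',*c,z), cv2.minAreaRect(p.astype(np.float32)) if nm=='cover' else '')
for c,n,p in blobs(im,(0,0,0),(180,255,45),8,(295,165,355,218)): print('dark',c,n,ray('top',*c,.06),cv2.minAreaRect(p.astype(np.float32)))
A=R.from_rotvec(get_state()['tool_rot']).as_matrix();print(A)
x=cv2.resize(im[135:215,100:360],None,fx=3,fy=3,interpolation=cv2.INTER_CUBIC);cv2.imwrite('pics/c.png',x)
E
```

```text
yellow [223.  153.5] 16 [0.6278 0.0321 0.09  ] 
yellow [244.6154 156.6154] 13 [ 0.6167 -0.0326  0.09  ] 
yellow [241.5 176. ] 16 [ 0.5573 -0.0222  0.09  ] 
red [232.  163.5] 2 [0.5922 0.0049 0.105 ] 
tubeblue [148.8182 186.4545] 11 [0.5335 0.2545 0.08  ] 
rackyel [118.7778 183.6667] 27 [0.5439 0.3441 0.08  ] 
rackyel [133.7692 184.8462] 26 [0.5393 0.2994 0.08  ] 
cover [324.9807 191.8153] 1034 [ 0.5177 -0.2814  0.018 ] ((325.1676940917969, 191.55848693847656), (30.231159210205078, 38.884483337402344), 70.55996704101562)
dark [326.5 190. ] 64 [ 0.5153 -0.2784  0.06  ] ((326.98272705078125, 189.70689392089844), (5.013774394989014, 16.526885986328125), 68.19859313964844)
[[-0.0005 -0.9349  0.3548]
 [-0.0017  0.3548  0.9349]
 [-1.     -0.0001 -0.0018]]
```

Call:
play_rows(targets=[{"claw":0.3,"linear":[0.1,-0.82,-0.445],"rotation":[0,0,0]},{"claw":0.3,"linear":[0.1,-0.82,-0.445],"rotation":[0,0,0]},{"claw":0.3,"linear":[0.1,-0.82,-0.445],"rotation":[0,0,0]},{"claw":0.3,"linear":[0.1,-0.82,-0.445],"rotation":[0,0,0]},{"claw":0.3,"linear":[0.1,-0.82,-0.445],"rotation":[0,0,0]},{"claw":0.3,"linear":[0.1,-0.82,-0.445],"rotation":[0,0,0]},{"claw":0.3,"linear":[0.1,-0.82,-0.445],"rotation":[0,0,0]},{"claw":0.3,"linear":[0.1,-0.82,-0.445],"rotation":[0,0,0]},{"claw":0.3,"linear":[0.1,-0.82,-0.445],"rotation":[0,0,0]},{"claw":0.3,"linear":[0.1,-0.82,-0.445],"rotation":[0,0,0]}])

```text
time: 0.93
position: [0.3805, 0.4266, 0.1891]
tool_rot: [-0.951, 1.366, 0.95]
ft_force: [0.2, 0.2, 1.0]
grip_width: 0.702
```

```bash
python3 -c "
from h import *
go([.5335,.2545,.15],np.radians(-6.6))"
```

```text
t 0.93 pos [0.3805 0.4266 0.1891] F [0.2421 0.2256 1.0244] w 0.702 lin [ 1.554  -8.1122 -4.3653] rot [ 0.8516 -0.008   0.0006] q7 0.3443063167528497
```

Call:
play_rows(targets=[{"claw":0.3,"linear":[0.17,-0.9,-0.485],"rotation":[0,0,0]},{"claw":0.3,"linear":[0.17,-0.9,-0.485],"rotation":[0,0,0]},{"claw":0.3,"linear":[0.17,-0.9,-0.485],"rotation":[0,0,0]},{"claw":0.3,"linear":[0.17,-0.9,-0.485],"rotation":[0,0,0]},{"claw":0.3,"linear":[0.17,-0.9,-0.485],"rotation":[0,0,0]},{"claw":0.3,"linear":[0.17,-0.9,-0.485],"rotation":[0,0,0]},{"claw":0.3,"linear":[0.17,-0.9,-0.485],"rotation":[0,0,0]},{"claw":0.3,"linear":[0.17,-0.9,-0.485],"rotation":[0,0,0]},{"claw":0.3,"linear":[0.17,-0.9,-0.485],"rotation":[0,0,0]},{"claw":0.3,"linear":[0,0,0],"rotation":[0.079,0,0]}])

```text
time: 1.77
position: [0.5401, 0.2374, 0.1441]
tool_rot: [-0.857, 1.418, 0.848]
ft_force: [0.6, -0.1, -0.4]
grip_width: 0.7
```

Call:
play_rows(targets=[{"claw":0.3,"linear":[0,0,0],"rotation":[0.079,0,0]},{"claw":0.3,"linear":[0,0,0],"rotation":[0.079,0,0]},{"claw":0.3,"linear":[0,0,0],"rotation":[0.079,0,0]},{"claw":0.3,"linear":[0,0,0],"rotation":[0.079,0,0]},{"claw":0.3,"linear":[0,0,0],"rotation":[0.079,0,0]},{"claw":0.3,"linear":[0,0,0],"rotation":[0.079,0,0]},{"claw":0.3,"linear":[0,0,0],"rotation":[0.079,0,0]},{"claw":0.3,"linear":[0,0,0],"rotation":[0.079,0,0]},{"claw":0.3,"linear":[0,0,0],"rotation":[0.079,0,0]},{"claw":0.3,"linear":[0,0,0],"rotation":[0.079,0,0]}])

```text
time: 2.6
position: [0.5385, 0.2309, 0.1378]
tool_rot: [0.105, 1.589, -0.14]
ft_force: [0.6, -0.0, 0.1]
grip_width: 0.7
```

```bash
python3 -c "
from h import *
st=get_state();im=get_image('wrist')
go([.5335,.2545,.15],np.radians(-6.6),st)
cv2.imwrite('pics/w1.png',im)
for lo,hi,nm in (((105,120,40),(125,255,255),'blue'),((20,120,90),(35,255,255),'yel')):
  for c,n,p in blobs(im,lo,hi,60,(0,0,512,384)): print(nm,c,n,ray('wrist',*c,.08,st))
print(proj('wrist',[.5335,.2545,.08],st))
"
```

```text
t 2.6 pos [0.5385 0.2309 0.1378] F [ 0.5894 -0.0133  0.1193] w 0.7 lin [-0.5035  0.8903 -0.352 ] rot [-0.0257 -0.013   0.015 ] q7 -0.527990219471221
blue [477.5223 163.711 ] 3921 [0.7203 0.2368 0.08  ]
blue [251.7525 171.3812] 202 [0.5377 0.2581 0.08  ]
yel [247.9421  56.2204] 363 [0.5488 0.3445 0.08  ]
yel [250.282 117.797] 266 [0.5435 0.301  0.08  ]
yel [142.9056 264.2722] 180 [0.4216 0.1844 0.08  ]
yel [365.8254 252.3968] 63 [0.6287 0.1672 0.08  ]
yel [380.9349 302.3099] 768 [0.6415 0.1094 0.08  ]
yel [198.3973 304.6438] 73 [0.4636 0.1315 0.08  ]
yel [241.1312 305.6561] 221 [0.5056 0.1244 0.08  ]
[247.4583 176.2152]
```

View pics/w1.png

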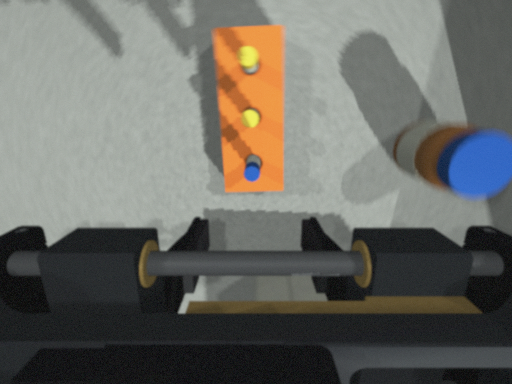

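Call:
play_rows(targets=[{"claw":0.3,"linear":[0,0.5,-0.12],"rotation":[-0.013,-0.007,0.008]},{"claw":0.3,"linear":[0,0.5,-0.12],"rotation":[-0.013,-0.006,0.007]},{"claw":0.3,"linear":[0,0,0],"rotation":[0,0,0]},{"claw":0.3,"linear":[0,0,0],"rotation":[0,0,0]}])

```text
time: 2.98
position: [0.5349, 0.2597, 0.1362]
tool_rot: [0.084, 1.569, -0.082]
ft_force: [0.5, 0.2, 0.3]
grip_width: 0.7
```

```bash
python3 -c "
from h import *
go([.5365,.2565,.06],np.radians(-6.6))"
```

```text
t 2.98 pos [0.5349 0.2597 0.1362] F [0.5448 0.1636 0.2881] w 0.7 lin [ 3.0469 -0.1248  0.0762] rot [ 0.0062  0.0003 -0.001 ] q7 -0.5199256827243448
```

Call:
play_rows(targets=[{"claw":0.3,"linear":[0.6,-0.06,0.05],"rotation":[0.006,0,0]},{"claw":0.3,"linear":[0.6,-0.03,0.02],"rotation":[0,0,0]},{"claw":0.3,"linear":[0.6,0,0],"rotation":[0,0,0]},{"claw":0.3,"linear":[0.6,0,0],"rotation":[0,0,0]},{"claw":0.3,"linear":[0.2,0,0],"rotation":[0,0,0]},{"claw":0.3,"linear":[0,0,0],"rotation":[0,0,0]}])

```text
time: 3.48
position: [0.5368, 0.2602, 0.0705]
tool_rot: [0.085, 1.566, -0.077]
ft_force: [0.5, 0.3, -0.0]
grip_width: 0.701
```

```bash
python3 -c "
from h import *
st=get_state();go([.5365,.2565,.058],np.radians(-6.6),st)
im=get_image('wrist');cv2.imwrite('pics/w2.png',im)"
```

```text
t 3.48 pos [0.5368 0.2602 0.0705] F [ 0.4863  0.2794 -0.0141] w 0.701 lin [ 0.4986 -0.1516  0.0032] rot [ 0.0078  0.002  -0.0031] q7 -0.49310435529205077
```

View pics/w2.png

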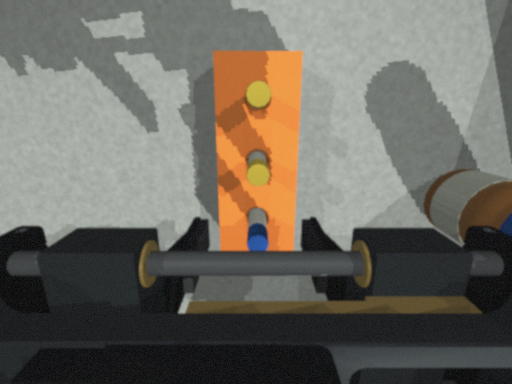

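```bash
python3 -c "
from h import *
st=get_state()
for u,v in((257,243),(258,174),(258.5,94)): print(ray('wrist',u,v,.08,st))
im=cv2.imread('pics/w2.png')
for c,n,p in blobs(im,(20,120,90),(35,255,255),60,(200,60,300,200)): print(c,n,p.min(0),p.max(0))
for c,n,p in blobs(im,(105,120,40),(125,255,255),60,(200,200,300,260)): print(c,n,p.min(0),p.max(0))
"
```

```text
[0.5366 0.2573 0.08  ]
[0.5416 0.3016 0.08  ]
[0.5463 0.3454 0.08  ]
[257.9851  93.9665] 538 [246  81] [270 107]
[257.7243 172.3498] 486 [247 159] [269 185]
[257.2603 238.1256] 438 [248 224] [267 251]
```

Call:
play_rows(newtons=15, targets=[{"claw":0.3,"linear":[0.3,-0.12,0],"rotation":[0.008,0.002,-0.003]},{"claw":0.3,"linear":[0.2,0,0],"rotation":[0,0,0]},{"claw":1,"linear":[0,0,0],"rotation":[0,0,0]},{"claw":1,"linear":[0,0,0],"rotation":[0,0,0]},{"claw":1,"linear":[0,0,0],"rotation":[0,0,0]},{"claw":1,"linear":[0,0,0],"rotation":[0,0,0]},{"claw":1,"linear":[0,0,0],"rotation":[0,0,0]},{"claw":1,"linear":[0,0,0],"rotation":[0,0,0]},{"claw":1,"linear":[0,0,0],"rotation":[0,0,0]},{"claw":1,"linear":[0,0,0],"rotation":[0,0,0]}])

```text
time: 4.37
position: [0.5393, 0.2584, 0.0616]
tool_rot: [0.094, 1.563, -0.088]
ft_force: [-0.3, -0.7, 0.3]
grip_width: 0.174
```

Call:
play_rows(targets=[{"claw":1,"linear":[-0.3,0,0],"rotation":[0,0,0]},{"claw":1,"linear":[-0.7,0,0],"rotation":[0,0,0]},{"claw":1,"linear":[-0.9,0,0],"rotation":[0,0,0]},{"claw":1,"linear":[-0.9,0,0],"rotation":[0,0,0]},{"claw":1,"linear":[-0.9,0,0],"rotation":[0,0,0]},{"claw":1,"linear":[-0.9,0,0],"rotation":[0,0,0]},{"claw":1,"linear":[-0.5,0,0],"rotation":[0,0,0]},{"claw":1,"linear":[0,0,0],"rotation":[0,0,0]}])

```text
time: 5.03
position: [0.5377, 0.2571, 0.1967]
tool_rot: [0.093, 1.565, -0.089]
ft_force: [-0.2, -0.8, -0.1]
grip_width: 0.155
```

```bash
python3 -c "
from h import *
go([.5685,.0425,.19],np.radians(-9.8))"
```

```text
t 5.03 pos [0.5377 0.2571 0.1967] F [-0.1719 -0.7757 -0.1033] w 0.155 lin [ 0.2523 -8.3829  2.2202] rot [ 0.0347  0.0025 -0.0018] q7 -0.5392490285457233
```

Call:
play_rows(targets=[{"claw":1,"linear":[0,-0.5,0.15],"rotation":[0.035,0.002,-0.002]},{"claw":1,"linear":[0,-0.9,0.3],"rotation":[0,0,0]},{"claw":1,"linear":[0,-0.9,0.3],"rotation":[0,0,0]},{"claw":1,"linear":[0,-0.9,0.3],"rotation":[0,0,0]},{"claw":1,"linear":[0,-0.9,0.3],"rotation":[0,0,0]},{"claw":1,"linear":[0,-0.9,0.3],"rotation":[0,0,0]},{"claw":1,"linear":[0,-0.9,0.3],"rotation":[0,0,0]},{"claw":1,"linear":[0,-0.9,0.3],"rotation":[0,0,0]},{"claw":1,"linear":[0,-0.9,0.3],"rotation":[0,0,0]},{"claw":1,"linear":[0,-0.9,0.3],"rotation":[0,0,0]}])

```text
time: 5.87
position: [0.5695, 0.0328, 0.1919]
tool_rot: [0.127, 1.572, -0.123]
ft_force: [1.0, 0.1, 0.1]
grip_width: 0.156
```

Call:
play_rows(targets=[{"claw":1,"linear":[0,-0.9,0.3],"rotation":[0,0,0]},{"claw":1,"linear":[0,-0.9,0.3],"rotation":[0,0,0]},{"claw":1,"linear":[0,-0.8,0.3],"rotation":[0,0,0]},{"claw":1,"linear":[0,-0.3,0.15],"rotation":[0,0,0]},{"claw":1,"linear":[0,0,0],"rotation":[0,0,0]},{"claw":1,"linear":[0,0,0],"rotation":[0,0,0]}])

```text
time: 6.37
position: [0.5814, -0.0538, 0.1879]
tool_rot: [0.133, 1.576, -0.134]
ft_force: [0.1, 0.2, -0.4]
grip_width: 0.154
```

```bash
python3 -c "
from h import *
st=get_state();im=get_image('wrist')
go([.5685,.0425,.19],np.radians(-9.8),st)
cv2.imwrite('pics/w3.png',im)
for lo,hi,nm,z in (((0,120,60),(8,255,255),'red',.104),((20,120,90),(35,255,255),'yel',.09)):
  for c,n,p in blobs(im,lo,hi,20,(0,0,512,250)): print(nm,c,n,ray('wrist',*c,z,st))
"
```

```text
t 6.37 pos [ 0.5814 -0.0538  0.1879] F [ 0.0887  0.1564 -0.3664] w 0.154 lin [-0.0794  3.7087 -1.1591] rot [ 0.0009 -0.0061  0.0008] q7 -0.01590486696686475
red [259.1194 130.    ] 67 [0.5933 0.0049 0.104 ]
yel [292.0148  92.2512] 203 [0.6283 0.0321 0.09  ]
yel [228.3497 162.7485] 163 [ 0.5583 -0.0221  0.09  ]
yel [289.3038 163.2342] 158 [ 0.6171 -0.0325  0.09  ]
```

View pics/w3.png

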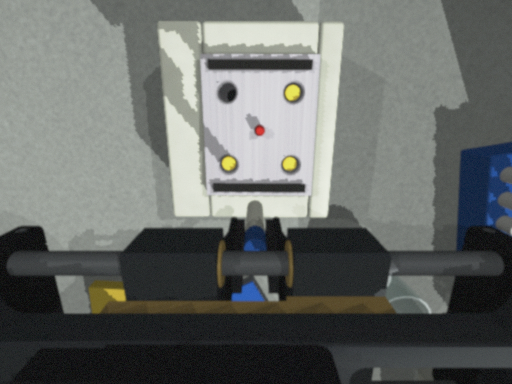

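```bash
python3 -c "
from h import *
im=cv2.imread('pics/w3.png');c=calibration('wrist');T=np.array(c['hand_eye']);
K=np.array([[c['fx'],0,c['cx']],[0,c['fy'],c['cy']],[0,0,1]])
a=np.linspace(0,2*np.pi,60)
x=cv2.resize(im[190:265,210:300],None,fx=7,fy=7,interpolation=cv2.INTER_CUBIC)
for X,col in((.0566,(0,0,255)),(-.0184,(0,255,0)),(.026,(255,255,0))):
  P=np.c_[np.full(60,X),.007*np.cos(a),.007*np.sin(a)]
  q=(P-T[:3,3])@T[:3,:3]@K.T;q=q[:,:2]/q[:,2:];print(X,q.min(0),q.max(0))
  cv2.polylines(x,[((q-[210,190]+.5)*7).astype(int)],True,col,1)
cv2.imwrite('pics/c3.png',x)"
```

```text
0.0566 [248.1264 195.6651] [264.362  210.9824]
-0.0184 [245.2034 235.1072] [268.7738 256.2903]
0.026 [247.1855 208.3271] [265.7822 225.6042]
```

View pics/c3.png

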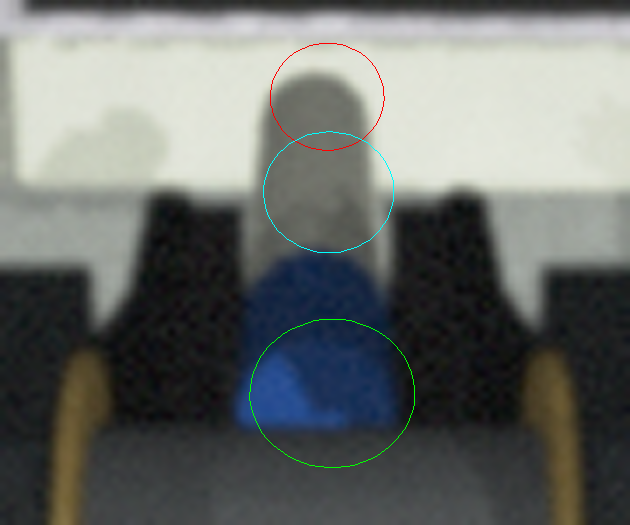

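Call:
play_rows(targets=[{"claw":1,"linear":[0,0.6,-0.17],"rotation":[0,-0.006,0]},{"claw":1,"linear":[0,0.8,-0.23],"rotation":[0,0,0]},{"claw":1,"linear":[0,0.8,-0.23],"rotation":[0,0,0]},{"claw":1,"linear":[0,0.8,-0.23],"rotation":[0,0,0]},{"claw":1,"linear":[0,0.5,-0.15],"rotation":[0,0,0]},{"claw":1,"linear":[0.2,0.1,0],"rotation":[0,0,0]},{"claw":1,"linear":[0,0,0],"rotation":[0,0,0]},{"claw":1,"linear":[0,0,0],"rotation":[0,0,0]}])

```text
time: 7.08
position: [0.5682, 0.0574, 0.181]
tool_rot: [0.122, 1.57, -0.117]
ft_force: [-0.3, -0.8, 0.5]
grip_width: 0.152
```

```bash
python3 -c "
from h import *
go([.5708,.0423,.17],np.radians(-9.9))"
```

```text
t 7.08 pos [0.5682 0.0574 0.181 ] F [-0.345  -0.7623  0.4603] w 0.152 lin [ 0.4367 -0.5825  0.1957] rot [ 0.0135 -0.0021 -0.0019] q7 -0.21296908173527054
```

Call:
play_rows(targets=[{"claw":1,"linear":[0.2,-0.25,0.1],"rotation":[0.0135,-0.002,-0.002]},{"claw":1,"linear":[0.15,-0.25,0.05],"rotation":[0,0,0]},{"claw":1,"linear":[0,0,0],"rotation":[0,0,0]},{"claw":1,"linear":[0,0,0],"rotation":[0,0,0]},{"claw":1,"linear":[0,0,0],"rotation":[0,0,0]}])

```text
time: 7.5
position: [0.5699, 0.0385, 0.1706]
tool_rot: [0.14, 1.567, -0.144]
ft_force: [-0.5, 0.6, 0.1]
grip_width: 0.152
```

```bash
python3 -c "
from h import *
go([.5708,.0423,.16],np.radians(-9.9))"
```

```text
t 7.5 pos [0.5699 0.0385 0.1706] F [-0.5298  0.5756  0.1276] w 0.152 lin [0.4233 0.1572 0.0101] rot [-0.0052 -0.0002  0.0019] q7 -0.20930561227994002
```

Call:
play_rows(targets=[{"claw":1,"linear":[0,0.1,0],"rotation":[-0.004,0,0]},{"claw":1,"linear":[0,0.04,0.01],"rotation":[0,0,0]},{"claw":1,"linear":[0,0,0],"rotation":[0,0,0]},{"claw":1,"linear":[0,0,0],"rotation":[0,0,0]}])

```text
time: 7.83
position: [0.5712, 0.0409, 0.171]
tool_rot: [0.136, 1.566, -0.141]
ft_force: [-0.4, 0.7, -0.7]
grip_width: 0.155
```

```bash
python3 -c "
from h import *
go([.5708,.0423,.16],np.radians(-9.9))
im=get_image('side');cv2.imwrite('pics/raw_s2.png',im)
go([.5708,.0423,.16],np.radians(-9.9))
b=np.array([.5708,.0423,.112]);p=proj('side',b);print(p, proj('side',[.5695,.0425,.095]))
u,v=p.astype(int);x=cv2.resize(im[v-50:v+40,u-60:u+60],None,fx=6,fy=6,interpolation=cv2.INTER_CUBIC);print(u-60,v-50);cv2.imwrite('pics/s2.png',x)"
```

```text
t 7.83 pos [0.5712 0.0409 0.171 ] F [-0.3716  0.7303 -0.6685] w 0.155 lin [ 0.4395  0.0527 -0.0269] rot [-0.0023  0.0002  0.0017] q7 -0.20805822459153533
t 7.88 pos [0.5712 0.041  0.171 ] F [-0.0566  1.1688 -0.488 ] w 0.152 lin [ 0.4399  0.051  -0.027 ] rot [-0.0022  0.0002  0.0017] q7 -0.20804210255065714
[232.9284 195.2778] [233.5878 200.1065]
172 145
```

View pics/s2.png

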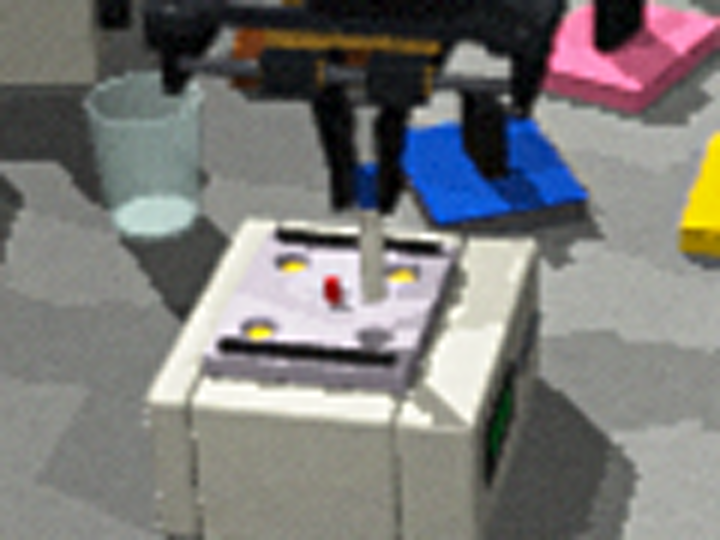

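Call:
play_rows(targets=[{"claw":1,"linear":[0.2,0.03,0],"rotation":[-0.002,0,0.001]},{"claw":1,"linear":[0.2,0.01,-0.01],"rotation":[0,0,0]},{"claw":1,"linear":[0.2,0,0],"rotation":[0,0,0]},{"claw":1,"linear":[0.2,0,0],"rotation":[0,0,0]},{"claw":1,"linear":[0.2,0,0],"rotation":[0,0,0]},{"claw":1,"linear":[0,0,0],"rotation":[0,0,0]}])

```text
time: 8.38
position: [0.5708, 0.0428, 0.143]
tool_rot: [0.134, 1.567, -0.135]
ft_force: [-0.7, 0.1, -0.4]
grip_width: 0.155
```

```bash
python3 -c "
from h import *
go([.5708,.0423,.105],np.radians(-9.9))"
```

```text
t 8.38 pos [0.5708 0.0428 0.143 ] F [-0.7453  0.1041 -0.3853] w 0.155 lin [ 1.522  -0.0191  0.0026] rot [ 0.0007 -0.0001  0.0005] q7 -0.19422878898534623
```

Bottom near 0.086, below the deck, with no contact force; continuing.

Call:
play_rows(targets=[{"claw":1,"linear":[0.2,-0.01,0],"rotation":[0,0,0]},{"claw":1,"linear":[0.2,0,0],"rotation":[0,0,0]},{"claw":1,"linear":[0.2,0,0],"rotation":[0,0,0]},{"claw":1,"linear":[0.2,0,0],"rotation":[0,0,0]},{"claw":1,"linear":[0.2,0,0],"rotation":[0,0,0]},{"claw":1,"linear":[0.2,0,0],"rotation":[0,0,0]},{"claw":1,"linear":[0.1,0,0],"rotation":[0,0,0]},{"claw":1,"linear":[0,0,0],"rotation":[0,0,0]}])

```text
time: 9.05
position: [0.5706, 0.0428, 0.1064]
tool_rot: [0.134, 1.567, -0.135]
ft_force: [-0.5, 0.4, -0.6]
grip_width: 0.155
```

```bash
python3 -c "
from h import *
go([.5708,.0423,.105],np.radians(-9.9))"
```

```text
t 9.05 pos [0.5706 0.0428 0.1064] F [-0.5249  0.4422 -0.5927] w 0.155 lin [ 0.055  -0.0176  0.0121] rot [ 0.0008 -0.0005  0.0006] q7 -0.1769109659795443
```

Call:
play_rows(targets=[{"claw":0.6,"linear":[0,0,0],"rotation":[0,0,0]},{"claw":0.6,"linear":[0,0,0],"rotation":[0,0,0]},{"claw":0.6,"linear":[0,0,0],"rotation":[0,0,0]},{"claw":0.6,"linear":[0,0,0],"rotation":[0,0,0]},{"claw":0.6,"linear":[-0.4,0,0],"rotation":[0,0,0]},{"claw":0.6,"linear":[-0.8,0,0],"rotation":[0,0,0]},{"claw":0.4,"linear":[-0.8,0,0],"rotation":[0,0,0]},{"claw":0.4,"linear":[-0.5,0,0],"rotation":[0,0,0]},{"claw":0.4,"linear":[0,0,0],"rotation":[0,0,0]},{"claw":0.4,"linear":[0,0,0],"rotation":[0,0,0]}])

```text
time: 9.88
position: [0.5712, 0.042, 0.1753]
tool_rot: [0.135, 1.565, -0.136]
ft_force: [0.8, 0.1, -1.0]
grip_width: 0.571
```

```bash
python3 -c "
from h import *
go([.517,-.28,.16],np.radians(-9.9))
go([.517,-.28,.16],np.radians(20))
im=get_image('top')
print('blue at rack',[(c,n) for c,n,p in blobs(im,(105,120,40),(125,255,255),3,(140,175,165,200))])
w=get_image('wrist')
cv2.imwrite('pics/w4.png',w)
x=np.hstack([cv2.resize(im[130:205,190:280],(450,375),interpolation=cv2.INTER_CUBIC),cv2.resize(w[0:260,130:380],(350,375))]);cv2.imwrite('pics/c4.png',x)"
```

```text
t 9.88 pos [0.5712 0.042  0.1753] F [ 0.8243  0.104  -0.9845] w 0.571 lin [  0.6213 -13.0612   0.0717] rot [0.0002 0.0009 0.0005] q7 -0.20638436944859315
t 9.88 pos [0.5712 0.042  0.1753] F [ 0.8243  0.104  -0.9845] w 0.571 lin [  0.6213 -13.0612   0.0717] rot [-0.332   0.0007  0.0007] q7 -0.20638436944859315
blue at rack []
```

View pics/c4.png

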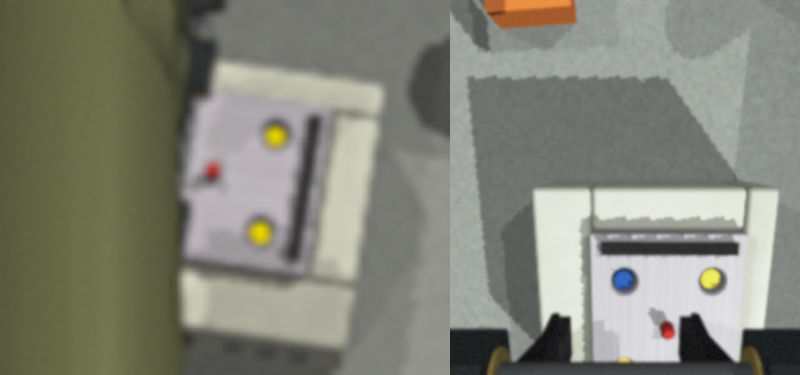

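Call:
play_rows(targets=[{"claw":0.4,"linear":[0,-0.6,0],"rotation":[0,0,0]},{"claw":0.4,"linear":[0,-0.95,0],"rotation":[0,0,0]},{"claw":0.4,"linear":[0,-0.95,0],"rotation":[0,0,0]},{"claw":0.4,"linear":[0,-0.95,0],"rotation":[0,0,0]},{"claw":0.4,"linear":[0,-0.95,0],"rotation":[0,0,0]},{"claw":0.4,"linear":[0,-0.95,0],"rotation":[0,0,0]},{"claw":0.4,"linear":[0,-0.95,0],"rotation":[0,0,0]},{"claw":0.4,"linear":[0,-0.95,0],"rotation":[0,0,0]},{"claw":0.4,"linear":[0,-0.95,0],"rotation":[0,0,0]},{"claw":0.4,"linear":[0,-0.95,0],"rotation":[0,0,0]}])

```text
time: 10.82
position: [0.5212, -0.1954, 0.165]
tool_rot: [0.126, 1.585, -0.133]
ft_force: [0.1, -0.2, -0.3]
grip_width: 0.599
```

Call:
play_rows(targets=[{"claw":0.4,"linear":[0,-0.95,0],"rotation":[0,0,0]},{"claw":0.4,"linear":[0,-0.9,0],"rotation":[0,0,0]},{"claw":0.4,"linear":[0,-0.9,0],"rotation":[0,0,0]},{"claw":0.4,"linear":[0,-0.6,0],"rotation":[-0.04,0,0]},{"claw":0.4,"linear":[0,-0.3,0],"rotation":[-0.079,0,0]},{"claw":0.4,"linear":[0,0,0],"rotation":[-0.079,0,0]},{"claw":0.4,"linear":[0,0,0],"rotation":[-0.079,0,0]},{"claw":0.4,"linear":[0,0,0],"rotation":[-0.04,0,0]},{"claw":0.4,"linear":[0,0,0],"rotation":[0,0,0]},{"claw":0.4,"linear":[0,0,0],"rotation":[0,0,0]}])

```text
time: 11.65
position: [0.4847, -0.3091, 0.1561]
tool_rot: [-0.259, 1.595, 0.262]
ft_force: [-0.6, 0.7, -0.4]
grip_width: 0.601
```

```bash
python3 -c "
from h import *
st=get_state();im=get_image('wrist');go([.517,-.28,.12],np.radians(20),st)
cv2.imwrite('pics/w5.png',im)
for c,n,p in blobs(im,(105,120,40),(125,255,255),300,(0,0,512,384)): print(c,n,ray('wrist',*c,.018,st))
print(proj('wrist',[.517,-.28,.068],st))"
```

```text
t 11.65 pos [ 0.4847 -0.3091  0.1561] F [-0.6003  0.6558 -0.3615] w 0.601 lin [1.3849 0.6706 1.6567] rot [-0.0121 -0.025  -0.0053] q7 0.9692246852065003
[297.8805 164.9626] 7722 [ 0.5182 -0.2772  0.018 ]
[301.6855 177.2589]
```

View pics/w5.png

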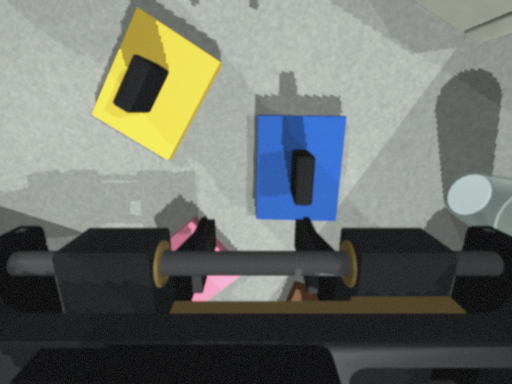

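```bash
cat > cov.py <<'E'
from h import *
def cover(im,st):
    m=np.zeros(im.shape[:2],np.uint8)
    b=max(blobs(im,(100,100,30),(130,255,255),300,(0,0,512,240)),key=lambda t:t[1])[2]
    m[b[:,1],b[:,0]]=255
    c=max(cv2.findContours(m,cv2.RETR_EXTERNAL,cv2.CHAIN_APPROX_NONE)[0],key=len)
    h=cv2.convexHull(c)[:,0].astype(float)
    w=np.array([ray('wrist',u,v,.018,st)[:2] for u,v in h])
    q=cv2.minAreaRect((w*1000).astype(np.float32));print(q)
    bp=cv2.boxPoints(q);print(bp)
    e=[(bp[(i+1)%4]-bp[i]) for i in range(2)];L=max(e,key=np.linalg.norm)
    print('cover yaw', (np.degrees(np.arctan2(L[1],L[0]))%180)-90)
E
python3 -c "
from cov import *
st=get_state();im=cv2.imread('pics/w5.png');cover(im,st)
for c,n,p in blobs(im,(0,0,0),(180,255,60),60,(285,140,325,212)):
  print(c,n,p.min(0),p.max(0),cv2.minAreaRect(p.astype(np.float32)))
# handle top/bottom predicted
"
```

```text
((520.2094116210938, -282.9918212890625), (95.32215118408203, 121.31116485595703), 18.22332763671875)
[[ 455.9705 -240.2831]
 [ 493.9071 -355.5099]
 [ 584.4484 -325.7006]
 [ 546.5117 -210.4738]]
cover yaw 18.223335
[301.5435 176.0917] 1069 [291 150] [313 203] ((301.46771240234375, 176.58154296875), (21.6333065032959, 53.362159729003906), 3.1798300743103027)
```

Call:
play_rows(newtons=40, targets=[{"claw":0.4,"linear":[0,0.15,0.5],"rotation":[0.004,-0.013,-0.003]},{"claw":0.4,"linear":[0,0.15,0.5],"rotation":[0.004,-0.012,-0.002]},{"claw":0.4,"linear":[0.3,0.1,0.35],"rotation":[0,0,0]},{"claw":0.4,"linear":[0.3,0.03,0.1],"rotation":[0,0,0]},{"claw":0.4,"linear":[0.3,0,0],"rotation":[0,0,0]},{"claw":0.4,"linear":[0.1,0,0],"rotation":[0,0,0]},{"claw":0.4,"linear":[0,0,0],"rotation":[0,0,0]},{"claw":0.4,"linear":[0,0,0],"rotation":[0,0,0]}])

```text
time: 12.37
position: [0.5191, -0.2824, 0.1256]
tool_rot: [-0.246, 1.555, 0.249]
ft_force: [0.1, -0.5, 0.2]
grip_width: 0.603
```

```bash
python3 -c "
from h import *
go([.5215,-.2825,.09],np.radians(18.2))"
```

```text
t 12.37 pos [ 0.5191 -0.2824  0.1256] F [ 0.1299 -0.4566  0.2007] w 0.603 lin [ 1.4241 -0.0355  0.0892] rot [-0.0015  0.0011 -0.0008] q7 0.9285112611843633
```

Call:
play_rows(targets=[{"claw":0.4,"linear":[0.4,-0.02,0.05],"rotation":[-0.001,0.001,0]},{"claw":0.4,"linear":[0.6,0,0.02],"rotation":[0,0,0]},{"claw":0.4,"linear":[0.6,0,0],"rotation":[0,0,0]},{"claw":0.4,"linear":[0.6,0,0],"rotation":[0,0,0]},{"claw":0.4,"linear":[0.6,0,0],"rotation":[0,0,0]},{"claw":0.4,"linear":[0.4,0,0],"rotation":[0,0,0]},{"claw":0.4,"linear":[0.1,0,0],"rotation":[0,0,0]},{"claw":0.4,"linear":[0,0,0],"rotation":[0,0,0]},{"claw":0.4,"linear":[0,0,0],"rotation":[0,0,0]}])

```text
time: 13.12
position: [0.521, -0.2853, 0.0381]
tool_rot: [-0.247, 1.555, 0.245]
ft_force: [-0.0, 0.6, -0.4]
grip_width: 0.603
```

```bash
python3 -c "
from h import *
go([.5215,-.2825,.029],np.radians(18.2))"
```

```text
t 13.12 pos [ 0.521  -0.2853  0.0381] F [-0.0138  0.5683 -0.3932] w 0.603 lin [0.365  0.1001 0.0545] rot [-0.0025  0.0008  0.001 ] q7 0.9842262272438393
```

Call:
play_rows(newtons=40, targets=[{"claw":0.4,"linear":[0.2,0.08,0.03],"rotation":[-0.002,0.001,0.001]},{"claw":0.4,"linear":[0.15,0.02,0.01],"rotation":[0,0,0]},{"claw":0.4,"linear":[0,0,0],"rotation":[0,0,0]},{"claw":1,"linear":[0,0,0],"rotation":[0,0,0]},{"claw":1,"linear":[0,0,0],"rotation":[0,0,0]},{"claw":1,"linear":[0,0,0],"rotation":[0,0,0]},{"claw":1,"linear":[0,0,0],"rotation":[0,0,0]},{"claw":1,"linear":[0,0,0],"rotation":[0,0,0]},{"claw":1,"linear":[0,0,0],"rotation":[0,0,0]},{"claw":1,"linear":[0,0,0],"rotation":[0,0,0]}])

```text
time: 13.95
position: [0.5237, -0.2835, 0.0322]
tool_rot: [-0.251, 1.551, 0.247]
ft_force: [-0.7, 0.8, 0.1]
grip_width: 0.201
```

```bash
python3 -c "
from h import *
go([.5215,-.2825,.029],np.radians(18.2))"
```

```text
t 13.95 pos [ 0.5237 -0.2835  0.0322] F [-0.7287  0.758   0.1011] w 0.201 lin [ 0.1292  0.0674 -0.0711] rot [-0.0002  0.003   0.0022] q7 0.9883578917533001
```

Call:
play_rows(targets=[{"claw":1,"linear":[-0.2,0,0],"rotation":[0,0,0]},{"claw":1,"linear":[-0.5,0,0],"rotation":[0,0,0]},{"claw":1,"linear":[-0.8,0,0],"rotation":[0,0,0]},{"claw":1,"linear":[-0.8,0,0],"rotation":[0,0,0]},{"claw":1,"linear":[-0.8,0,0],"rotation":[0,0,0]},{"claw":1,"linear":[-0.8,0,0],"rotation":[0,0,0]},{"claw":1,"linear":[-0.8,0,0],"rotation":[0,0,0]},{"claw":1,"linear":[-0.7,0,0],"rotation":[0,0,0]},{"claw":1,"linear":[-0.5,0,0],"rotation":[0,0,0]},{"claw":1,"linear":[0,0,0],"rotation":[0,0,0]}])

```text
time: 14.78
position: [0.5193, -0.2826, 0.19]
tool_rot: [-0.247, 1.557, 0.247]
ft_force: [0.4, -0.1, -2.4]
grip_width: 0.2
```

Call:
play_rows(targets=[{"claw":1,"linear":[0,0,0],"rotation":[0.04,0,0]},{"claw":1,"linear":[0,0,0],"rotation":[0.07,0,0]},{"claw":1,"linear":[0,0,0],"rotation":[0.07,0,0]},{"claw":1,"linear":[0,0,0],"rotation":[0.07,0,0]},{"claw":1,"linear":[0,0,0],"rotation":[0.04,0,0]},{"claw":1,"linear":[0,0,0],"rotation":[0.01,0,0]},{"claw":1,"linear":[0,0,0],"rotation":[0,0,0]},{"claw":1,"linear":[0,0,0],"rotation":[0,0,0]}])

```text
time: 15.45
position: [0.5165, -0.2821, 0.1895]
tool_rot: [0.142, 1.568, -0.139]
ft_force: [0.0, 0.2, -2.3]
grip_width: 0.204
```

```bash
python3 -c "
from h import *
go([.5943,.0031,.175],np.radians(-9.9))"
```

```text
t 15.45 pos [ 0.5165 -0.2821  0.1895] F [ 0.0413  0.184  -2.2906] w 0.204 lin [ 0.6025 11.7798  1.0358] rot [-0.0038 -0.0012 -0.0012] q7 0.42048736209669063
```

Call:
play_rows(targets=[{"claw":1,"linear":[0,0.4,0.04],"rotation":[-0.004,-0.001,-0.001]},{"claw":1,"linear":[0,0.8,0.07],"rotation":[0,0,0]},{"claw":1,"linear":[0,0.9,0.08],"rotation":[0,0,0]},{"claw":1,"linear":[0,0.9,0.08],"rotation":[0,0,0]},{"claw":1,"linear":[0,0.9,0.08],"rotation":[0,0,0]},{"claw":1,"linear":[0,0.9,0.08],"rotation":[0,0,0]},{"claw":1,"linear":[0,0.9,0.08],"rotation":[0,0,0]},{"claw":1,"linear":[0,0.8,0.08],"rotation":[0,0,0]},{"claw":1,"linear":[0,0.5,0.04],"rotation":[0,0,0]},{"claw":1,"linear":[0,0.2,0],"rotation":[0,0,0]}])

```text
time: 16.28
position: [0.5627, -0.0956, 0.1885]
tool_rot: [0.129, 1.568, -0.127]
ft_force: [0.9, 1.1, -3.2]
grip_width: 0.202
```

Call:
play_rows(targets=[{"claw":1,"linear":[0,0.0,0],"rotation":[0,0,0]},{"claw":1,"linear":[0,0,0],"rotation":[0,0,0]}])

```text
time: 16.45
position: [0.5628, -0.0938, 0.1883]
tool_rot: [0.125, 1.569, -0.123]
ft_force: [-0.9, -0.7, -1.7]
grip_width: 0.202
```

```bash
python3 -c "
from h import *
st=get_state();im=get_image('wrist');go([.5943,.0031,.175],np.radians(-9.9),st)
cv2.imwrite('pics/w6.png',im)
p=max(blobs(im,(100,80,25),(130,255,255),300,(0,0,512,240)),key=lambda t:t[1])[2]
A=R.from_rotvec(st['tool_rot']).as_matrix()
for v in range(p[:,1].min(),p[:,1].max(),6):
  r=p[p[:,1]==v][:,0];print(v,r.min(),r.max())
c=calibration('wrist');T=np.array(c['hand_eye']);K=np.array([[c['fx'],0,c['cx']],[0,c['fy'],c['cy']],[0,0,1]])
P=np.array([[.0142,61e-3,-.048],[.0142,61e-3,.048],[.0142,20e-3,-.048],[.0142,20e-3,.048]]);q=(P-T[:3,3])@T[:3,:3]@K.T;print(q[:,:2]/q[:,2:])
print(proj('wrist',[.5932,.0049,.107],st))
"
```

```text
t 16.45 pos [ 0.5628 -0.0938  0.1883] F [-0.905  -0.7106 -1.655 ] w 0.202 lin [0.5341 4.0275 0.634 ] rot [ 0.0092 -0.0012 -0.0007] q7 0.05972688194123465
135 185 325
141 182 327
147 183 326
153 183 326
159 184 325
165 184 325
171 184 324
177 185 324
183 185 325
189 186 324
195 186 324
201 187 323
207 187 323
213 187 322
219 188 321
225 188 321
231 216 294
237 216 293
[[182.4375 136.3346]
 [331.1197 136.3204]
 [186.9929 196.703 ]
 [326.3152 196.6737]]
[273.6066  79.0276]
```

View pics/w6.png

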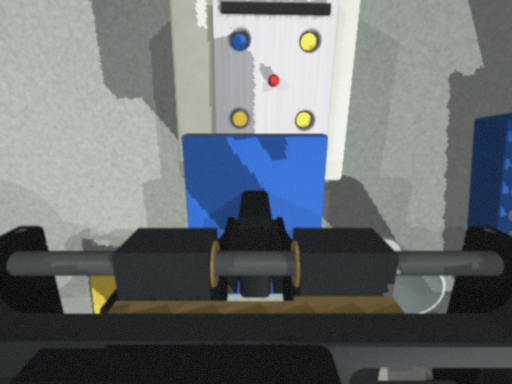

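Call:
play_rows(targets=[{"claw":1,"linear":[0,0.4,0.06],"rotation":[0.009,-0.001,0]},{"claw":1,"linear":[0,0.6,0.1],"rotation":[0,0,0]},{"claw":1,"linear":[0,0.7,0.1],"rotation":[0,0,0]},{"claw":1,"linear":[0,0.7,0.1],"rotation":[0,0,0]},{"claw":1,"linear":[0,0.6,0.1],"rotation":[0,0,0]},{"claw":1,"linear":[0,0.4,0.06],"rotation":[0,0,0]},{"claw":1,"linear":[0,0.2,0.03],"rotation":[0,0,0]},{"claw":1,"linear":[0,0,0],"rotation":[0,0,0]},{"claw":1,"linear":[0,0,0],"rotation":[0,0,0]}])

```text
time: 17.25
position: [0.593, -0.0132, 0.1883]
tool_rot: [0.144, 1.566, -0.15]
ft_force: [-0.1, -0.0, -1.9]
grip_width: 0.205
```

```bash
python3 -c "
from h import *
go([.5945,.0035,.15],np.radians(-9.9))"
```

```text
t 17.25 pos [ 0.593  -0.0132  0.1883] F [-0.0868 -0.0392 -1.8645] w 0.205 lin [ 1.5315  0.6721 -0.0671] rot [-0.0092  0.0002  0.0021] q7 -0.10375638343193895
```

Call:
play_rows(targets=[{"claw":1,"linear":[0.2,0.25,-0.02],"rotation":[-0.006,0,0.001]},{"claw":1,"linear":[0.3,0.25,-0.02],"rotation":[0,0,0]},{"claw":1,"linear":[0.3,0.12,0],"rotation":[0,0,0]},{"claw":1,"linear":[0.2,0,0],"rotation":[0,0,0]},{"claw":1,"linear":[0,0,0],"rotation":[0,0,0]},{"claw":1,"linear":[0,0,0],"rotation":[0,0,0]}])

```text
time: 17.75
position: [0.5937, 0.0003, 0.1598]
tool_rot: [0.14, 1.568, -0.145]
ft_force: [-0.8, -0.4, -1.7]
grip_width: 0.201
```

```bash
python3 -c "
from h import *
go([.5945,.0035,.15],np.radians(-9.9))"
```

```text
t 17.75 pos [0.5937 0.0003 0.1598] F [-0.7742 -0.3639 -1.7111] w 0.201 lin [0.3904 0.1316 0.0104] rot [-0.0053 -0.0008  0.0021] q7 -0.11080827837573297
```

Call:
play_rows(targets=[{"claw":1,"linear":[0.1,0.1,0.01],"rotation":[-0.004,-0.001,0.002]},{"claw":1,"linear":[0.1,0.03,0],"rotation":[0,0,0]},{"claw":1,"linear":[0.1,0,0],"rotation":[0,0,0]},{"claw":1,"linear":[0,0,0],"rotation":[0,0,0]},{"claw":1,"linear":[0,0,0],"rotation":[0,0,0]}])

```text
time: 18.17
position: [0.5946, 0.0028, 0.1517]
tool_rot: [0.137, 1.566, -0.138]
ft_force: [-0.1, -0.1, -1.4]
grip_width: 0.198
```

```bash
python3 -c "
from h import *
go([.5945,.0035,.139],np.radians(-9.9))"
```

```text
t 18.17 pos [0.5946 0.0028 0.1517] F [-0.0913 -0.0611 -1.4009] w 0.198 lin [ 0.5065  0.0283 -0.0093] rot [-0.0016  0.0005  0.0001] q7 -0.10382878145786999
```

Call:
play_rows(targets=[{"claw":1,"linear":[0.1,0.02,0],"rotation":[-0.0015,0,0]},{"claw":1,"linear":[0.1,0,0],"rotation":[0,0,0]},{"claw":1,"linear":[0.1,0,0],"rotation":[0,0,0]},{"claw":1,"linear":[0.1,0,0],"rotation":[0,0,0]},{"claw":1,"linear":[0.1,0,0],"rotation":[0,0,0]},{"claw":1,"linear":[0.1,0,0],"rotation":[0,0,0]}])

```text
time: 18.67
position: [0.5955, 0.0031, 0.1363]
tool_rot: [0.136, 1.564, -0.136]
ft_force: [0.8, -0.1, -3.5]
grip_width: 0.204
```

```bash
python3 -c "
from h import *
go([.5945,.0035,.131],np.radians(-9.9));print(get_state()['torque'])"
```

```text
t 18.67 pos [0.5955 0.0031 0.1363] F [ 0.7805 -0.1093 -3.5413] w 0.204 lin [ 0.2121  0.0105 -0.0419] rot [-0.0002  0.0017 -0.0002] q7 -0.09535305805302395
[-0.1743  0.0764 -0.0036]
```

Call:
play_rows(targets=[{"claw":1,"linear":[0.08,0,-0.02],"rotation":[0,0.001,0]},{"claw":1,"linear":[0.08,0,0],"rotation":[0,0,0]},{"claw":1,"linear":[0.08,0,0],"rotation":[0,0,0]},{"claw":1,"linear":[0.08,0,0],"rotation":[0,0,0]}])

```text
time: 19.0
position: [0.5947, 0.0032, 0.129]
tool_rot: [0.136, 1.566, -0.135]
ft_force: [-4.5, 0.4, 7.1]
grip_width: 0.207
```

```bash
python3 -c "
from h import *
go([.5945,.0035,.127],np.radians(-9.9));print(get_state()['torque'])"
```

```text
t 19.0 pos [0.5947 0.0032 0.129 ] F [-4.4719  0.3943  7.0576] w 0.207 lin [ 0.0788  0.0082 -0.0114] rot [ 0.      0.0001 -0.0005] q7 -0.09126159879367077
[-0.2022  1.0256 -0.0048]
```

Call:
play_rows(targets=[{"claw":1,"linear":[0.06,0,-0.03],"rotation":[0,0,0]},{"claw":1,"linear":[0.06,0,-0.02],"rotation":[0,0,0]},{"claw":1,"linear":[0.06,0,0],"rotation":[0,0,0]}])

```text
time: 19.25
position: [0.5948, 0.0033, 0.1291]
tool_rot: [0.137, 1.564, -0.134]
ft_force: [-4.6, 1.0, 6.9]
grip_width: 0.208
```

```bash
python3 -c "
from h import *
go([.5945,.0035,.127],np.radians(-9.9));print(get_state()['torque'])"
```

```text
t 19.25 pos [0.5948 0.0033 0.1291] F [-4.5519  0.9887  6.9235] w 0.208 lin [ 0.0842  0.0072 -0.0117] rot [ 0.0002  0.0018 -0.0016] q7 -0.09048309398681428
[-0.1992  1.2703  0.0284]
```

Call:
play_rows(targets=[{"claw":1,"linear":[0.06,0,-0.1],"rotation":[0,0,0]},{"claw":1,"linear":[0.1,0,-0.1],"rotation":[0,0,0]},{"claw":1,"linear":[0.12,0,-0.1],"rotation":[0,0,0]}])

```text
time: 19.5
position: [0.5944, 0.0033, 0.1292]
tool_rot: [0.138, 1.547, -0.132]
ft_force: [1.0, 0.5, 7.9]
grip_width: 0.205
```

```bash
python3 -c "
from h import *
go([.5945,.0035,.127],np.radians(-9.9));print(get_state()['torque'])"
```

```text
t 19.5 pos [0.5944 0.0033 0.1292] F [0.9661 0.549  7.9191] w 0.205 lin [0.0899 0.0076 0.0027] rot [ 0.0001  0.012  -0.0033] q7 -0.09567038533238749
[-0.4687  0.3994 -0.0091]
```

Call:
play_rows(targets=[{"claw":1,"linear":[0.2,0,0],"rotation":[0,0.012,-0.003]},{"claw":1,"linear":[0.25,0,0],"rotation":[0,0.006,0]},{"claw":1,"linear":[0.25,0,0],"rotation":[0,0,0]}])

```text
time: 19.75
position: [0.5946, 0.0034, 0.1269]
tool_rot: [0.142, 1.576, -0.129]
ft_force: [-16.1, 0.6, 33.9]
grip_width: 0.201
```

```bash
python3 -c "
from h import *
go([.5945,.0035,.127],np.radians(-9.9));print(get_state()['torque'])"
```

```text
t 19.75 pos [0.5946 0.0034 0.1269] F [-16.1016   0.5765  33.9086] w 0.201 lin [-0.0045  0.0046 -0.0065] rot [ 0.0003 -0.0067 -0.0045] q7 -0.07951703053373041
[-0.1799  3.596   0.0271]
```

Call:
play_rows(targets=[{"claw":1,"linear":[0.2,0,-0.08],"rotation":[0,-0.006,-0.004]},{"claw":1,"linear":[0.2,0,-0.08],"rotation":[0,0,0]},{"claw":1,"linear":[0.2,0,-0.08],"rotation":[0,0,0]}])

```text
time: 20.0
position: [0.5948, 0.0034, 0.1268]
tool_rot: [0.141, 1.553, -0.131]
ft_force: [-4.8, -0.5, 22.6]
grip_width: 0.201
```

```bash
python3 -c "
from h import *
go([.5945,.0035,.127],np.radians(-9.9));print(get_state()['torque'])"
```

```text
t 20.0 pos [0.5948 0.0034 0.1268] F [-4.8043 -0.5017 22.5995] w 0.201 lin [-0.0074  0.0023 -0.0126] rot [-0.0002  0.0081 -0.0048] q7 -0.08940161107875313
[-0.2011  2.1497  0.1241]
```

Call:
play_rows(targets=[{"claw":1,"linear":[0.2,0,-0.08],"rotation":[0,0.007,-0.005]},{"claw":1,"linear":[0.22,0,-0.08],"rotation":[0,0.003,-0.002]},{"claw":1,"linear":[0.22,0,-0.08],"rotation":[0,0.002,-0.002]}])

```text
time: 20.25
position: [0.5948, 0.0033, 0.1268]
tool_rot: [0.137, 1.56, -0.136]
ft_force: [-7.6, -0.7, 24.6]
grip_width: 0.202
```

```bash
python3 -c "
from h import *
go([.5945,.0035,.127],np.radians(-9.9));print(get_state()['torque'])
get_image('wrist');go([.5945,.0035,.127],np.radians(-9.9));print(get_state()['torque'])"
```

```text
t 20.25 pos [0.5948 0.0033 0.1268] F [-7.6044 -0.6591 24.5508] w 0.202 lin [-0.0094  0.0072 -0.0116] rot [-0.001   0.0044 -0.0007] q7 -0.09419274143357531
[-0.0204  2.0364  0.006 ]
t 20.3 pos [0.5948 0.0033 0.1268] F [-7.89   -0.8205 24.3408] w 0.203 lin [-0.0083  0.0049 -0.0111] rot [-0.0009  0.0044 -0.0007] q7 -0.09432262437880132
[-0.0284  2.0529  0.0824]
```

```bash
python3 -c "
from h import *
im=get_image('side');w=get_image('wrist')
u,v=proj('side',[.594,.004,.11]).astype(int)
x=np.hstack([cv2.resize(im[v-45:v+45,u-50:u+50],(500,450),interpolation=cv2.INTER_CUBIC),cv2.resize(w[0:300,106:406],(300,450))]);cv2.imwrite('pics/c7.png',x)
go([.5945,.0035,.127],np.radians(-9.9))"
```

```text
t 20.4 pos [0.5947 0.0033 0.1268] F [-6.6841 -0.3244 24.2046] w 0.203 lin [-0.0101  0.007  -0.011 ] rot [-0.001   0.0044 -0.0008] q7 -0.09417085808400714
```

View pics/c7.png

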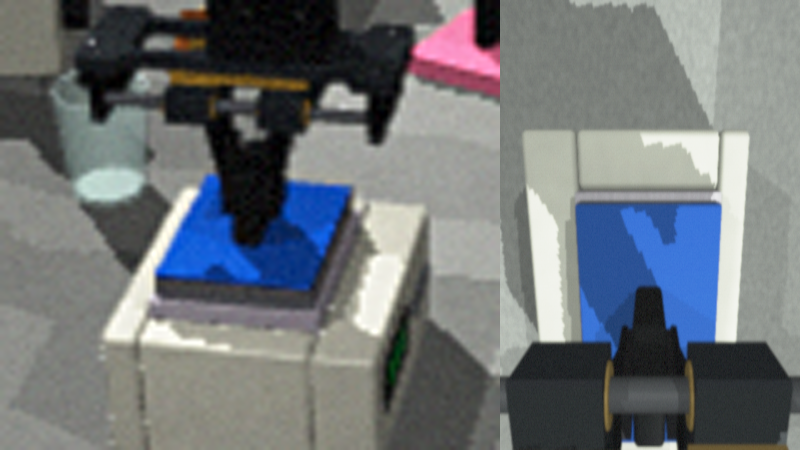

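Call:
play_rows(targets=[{"claw":1,"linear":[0.25,0,-0.08],"rotation":[0,0.003,-0.001]},{"claw":1,"linear":[0.25,0,-0.08],"rotation":[0,0.003,-0.001]},{"claw":1,"linear":[0.25,0,-0.08],"rotation":[0,0.003,-0.001]},{"claw":1,"linear":[0.25,0,-0.08],"rotation":[0,0.003,-0.001]}])

```text
time: 20.73
position: [0.5947, 0.0034, 0.1267]
tool_rot: [0.142, 1.561, -0.132]
ft_force: [-9.7, 0.6, 27.8]
grip_width: 0.202
```

```bash
python3 -c "
from h import *
go([.5945,.0035,.127],np.radians(-9.9));close_job();go([.5945,.0035,.127],np.radians(-9.9))"
```

```text
t 20.73 pos [0.5947 0.0034 0.1267] F [-9.7369  0.6169 27.7774] w 0.202 lin [-0.0104  0.0028 -0.0102] rot [-0.0013  0.0032 -0.0044] q7 -0.08851170964684349
the job is handed in; nothing more can be done
the job is handed in; nothing more can be done
```

The tube is in the heater and the cover is on and pressed down. I handed the job in at 20.7 s with the handle still gripped.

- **Tube:** I took the blue-capped tube from the rack and dropped it into the empty well. The wrist picture afterwards showed its blue cap in that well.
- **Cover:** I gripped the blue cover by its handle, turned it square with the heater and lowered it. It passed over the red pin without catching, then I pushed it down against the springs.
- **Last checks:** The TCP height of 0.1267 m puts the cover's underside at about 0.0945 m, against the deck at 0.095 m. The push was about 28 N down, well past what the springs need. The last picture showed the cover square and flush on the heater, with the beaker still in its place. The bottle and the rack were not in that picture.
- **Small disagreements:**
  - The pin and deck push back sideways with about 10 N.
  - The tool is about 0.3–0.5° off vertical, much as it was when it gripped the cover flat on the bench.
  - The wrist camera was off by about 1.5 mm along the jaw direction, which I corrected for.

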